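# Put the top cup in the tea caddy and shut its door on the catch

## Robot

A 7-joint arm with a two-finger parallel gripper is mounted at the origin on the work surface. World frame = base frame: x ahead of the robot, y to its left, z up, the work surface at z = 0. Lengths are in m, angles in degrees, forces in N, time in s.
With the tool pointing down it reaches from about 0.35 to 0.9 m from the base axis. Payload 8.1 kg.
Tool frame: the origin (TCP) lies on the mounting face of the last link; the fingertips stand 173 mm ahead of it and the grasp point (between the pads) lies 155 mm ahead of it; z points along the fingers, y is the line along which they close (so a half turn about z gives the same grasp; the last joint's range is limited). The gripper opens to 85 mm and grips with 20 to 120 N. Pads are 22 mm wide; open, the fingers measure 114 mm over their backs; the gripper's body (76 mm by 85 mm) begins 54 mm behind the grasp point. The pads swing forward as they close: fully open they stand 13 mm farther back than shut.
Start: joints at [59.439, 24.895, 1.432, 90.138, -0.665, 64.973, -4.303], TCP at [0.261, -0.568, 0.405] pointing down, gripper open.
Joint ranges: [-149.89, 149.89], [-25.12, 119.58], [-72.63, 75.52], [4.76, 147.25], [-75.54, 255.54], [6.69, 114.76], [-157.13, 157.13]. Speed limits (degrees/s): [127.2, 127.2, 172.46, 172.46, 180, 180, 180].

## Interface

Orientations are given as a 3x3 rotation matrix whose columns are the frame's x, y, z axes.
In Python, from bench import env, cams, order gives the robot as it stands.
- The arm moves only by the tool carry_out, never from a script. Its argument "rows" is a list of rows, each a list of 7 numbers: the shift along the world's x, y, z in cm, then the turn, a rotation vector about the world's x, y, z in rad, then the opening, from -1 (shut) to 1 (fully open). A call has exactly 10 rows; each row is the pose to reach, as a shift and turn from the pose commanded when the call began; what a row does not reach only later rows make up. A row lasts 1/12 s, in which the tool goes at most 41.7 mm and 7.16 degrees, less where a joint would pass 70% of its speed; a pose out of reach is approached as far as the arm can. A call with a gripper value outside its range is refused whole. The fingers move at their own pace and stop on an object; "force" is the grip in N (left out, the last holds). Time passes only in rows, so rows that repeat a pose let the fingers close, or fill a call up. It gives the time, the measured TCP pose, the force, the opening and the grip force at its end, in the units of the state.
- env.read_state(): the state, without advancing time (a new reading comes with each control period).
- cams.camera(name): name is "scene" or "top" or "wrist"; returns the picture (420x560x3 uint8, red, green, blue); there is no depth.
- cams.camera_info(name): a dict with "camera_matrix" (3x3 intrinsics, pixels), "dist" ([k1, k2, p1, p2, k3] as OpenCV has them; the pictures are not rectified), "R" (3x3) and "t" (3): a world point X has camera coordinates R X + t; the wrist camera has in their place "hand_eye" (4x4, takes a point from camera to tool coordinates, whose origin is the TCP and whose axes are the flange's). Camera axes: x right, y down, z forward; pixel columns grow to the right and rows downward; lengths in m; the calibration is good to about 2 mm. A picture is of the moment at which its call begins: read the wrist's pose just before it. camera_info takes no time and is no camera call.
- order.hand_in(): hands the job in; it is judged then, once.
The state is a dict: "t": time; "joints": joint angles; "qd": joint speeds; "joint_torque": joint torques, N m; "eef_pos": TCP position; "orientation": TCP orientation; "ft_force": force on the tool from outside, world axes, zero at the start; "wrist_torque": the same for the moment, N m; "finger_gap": opening from 0.0 (shut) to 1.0 (fully open); "grip_force": force on a finger pad.
Only numpy, scipy, OpenCV 4.12 (cv2) and the standard library are available. Lean on these libraries where they do the work, as an engineer would, in place of code of your own. Each camera call takes 0.05 s, during which the arm holds its last target. There are 200 camera calls.

## Task

Lift the top cup off the nested pair on the tray and stand it upright on the floor inside the open-topped tea caddy, then push the caddy's front door shut until it snaps home on its catch and stays shut by itself. Leave the lower cup standing where it is and do not disturb the glass and tongs beside it.

Things in the scene. Friction and masses are not known exactly. Their poses are not given: they have to be found in the camera images.
- cup_top: Upper of two identical white ceramic stacking cups, the one to put away, about 0.14 kg. Round foot 46 mm across, 28 mm high; above it a straight round bowl 62 mm outside diameter, rim at 70 mm, wall 4 mm. Origin: centre of underside, z up. Its foot sits in the lower cup, its bowl rests on that cup's rim, 42 mm higher: all 42 mm of straight side is free to grip. Lifts straight out, 4 mm clearance.
- cup_low: The lower cup of the pair, same shape and size, standing upright on the tray. Origin: centre of its underside, z up. Leave it standing there.
- tray: Square white melamine tray 260 x 260 mm, fixed, floor 5 mm above the tiles, rim 14 mm high. Origin: centre of its underside. The pair of cups stands in its half towards -x; the upturned glass and the tongs lie in its half towards +x.
- caddy: Wooden tea caddy 160 mm deep (x), 220 wide (y), 100 high, no top, fixed, left or right of the robot's middle line. Origin: centre of underside; -x is its front, closed only by the door. Floor 12 mm thick, back and side walls 10 mm: inside x -80 to +70, y -100 to +100 mm.
- catch (a point): Sprung round steel nose of the door catch, in a steel housing on the caddy's front corner at its -y side. The housing spans caddy x -104 to -78, y -132 to -112 mm, 45 to 75 mm above the tiles. Point: centre of the nose.
- caddy_floor (a point): Centre of the caddy's outline on its inner floor, 12 mm above the tiles; axes as the caddy's.
- caddy_door (a joint): Angle of the caddy's front door about its upright hinge, rad: 0 = shut against its stop, held by the catch; grows as it swings out to the front. Starts 0.5 to 1.0 open. Slight friction: it stays where left. At about 0.08 its edge meets the sprung catch: 3 to 5 N at door_face pushes past; below 0.033 the catch pulls it home and holds it near 0; short of that it is pushed back ajar.
- door_hinge (a point): Point on the door's upright hinge line, at the caddy's front corner on its +y side (caddy x -80, y +110 mm), 56 mm above the tiles. Axes turn with the door: it runs from here along its own -y for 210 mm; its outer face looks to its own -x and is 12 mm from the hinge line. A closed fingertip pushing there follows an arc about this line.
- door_face (a point): Point on the door's outer face 130 mm from the hinge line, 56 mm above the tiles; moves with the door; its -x points out of the face. The door is a wooden panel 12 mm thick, 14 to 98 mm above the tiles. A steel knob 18 mm across sticks out 25 mm from the face at 180 mm from the hinge, at mid-height.
- glass: Upturned drinking glass, a closed-looking cone 62 mm across at its mouth (below) and 83 mm high, standing loose on the tray. Origin: centre of its underside. Not to be disturbed.
- tongs: Small steel tongs 117 mm long, 32 mm wide, 6 mm thick, lying flat on the tray. Origin: centre of the underside. Not to be disturbed.
Mind the look-alikes: they are no part of the job. Leave any turquoise look-alike of the cup_top alone.

How it is judged (in metres and radians):
On the way, in this order (a step that is already met when the one before it is completed fails the run):
1. the top cup stands upright on the caddy's floor, let go, with the door still open (x of cup_top in the frame of caddy_floor between -0.055 and 0.045 m and y of cup_top in the frame of caddy_floor between -0.075 and 0.075 m and z of cup_top in the frame of caddy_floor between -0.006 and 0.006 m and angle between cup_top's own z axis and vertical below 0.15 rad and contact force between the fingers and cup_top below 0.1 N and value of joint caddy_door above 0.08 rad), for 0.2 s.
2. the door is seated on its catch (value of joint caddy_door below 0.02 rad), for 0.2 s.
At the end, for the whole second after the job is handed in: The top cup stands upright (within 0.15 rad) and still on the caddy's floor, within the caddy's walls and let go; the door is seated on its catch (under 0.02 rad); the lower cup stands upright within 40 mm of where it was (x of cup_top in the frame of caddy_floor between -0.055 and 0.045 m and y of cup_top in the frame of caddy_floor between -0.075 and 0.075 m and z of cup_top in the frame of caddy_floor between -0.006 and 0.006 m and angle between each of cup_top, cup_low's own z axis and vertical below 0.15 rad and distance of cup_low from where it was at the start of the episode below 0.04 m and value of joint caddy_door below 0.02 rad and linear speed of cup_top below 0.02 m/s); the robot touches nothing.
It fails at once if glass or tongs moved more than 30 mm, or the glass tipped (distance of any of glass, tongs from where it was at the start of the episode above 0.03 m or angle between glass's own z axis and vertical above 0.3 rad).
It fails at once if the lower cup lifted off the tray or tipped over (z of cup_low in the frame of tray above 0.035 m or angle between cup_low's own z axis and vertical above 0.5 rad).
It also fails if it takes over 54 s, if anything falls off the work surface, if the arm or the gripper's body presses on something with over 40 N, if the wrist force passes 120 N, or if a joint passes its speed limit or range.

## Working session

There is one attempt and no reset: what is moved stays moved. The work goes in short steps, Python scripts to look and compute and a tool call to move; the robot and the scene stay as the last step left them, time stands still between calls to the robot, and variables do not carry over. Pictures are saved under pics/ and viewed, at most 10 in all, crops included, and the job is handed in when it is done.

Besides the shell and the picture viewer there is one more tool, called after "Emit:" as name(argument=value, ...), one argument or row to a line, values as JSON. carry_out: Moves the arm, as the interface text tells. Its arguments: {"type":"object","properties":{"rows":{"type":"array"},"force":{"type":"number"}},"required":["rows"]}

```bash
mkdir -p pics; ls; python3 - <<'E'
from bench import env,cams
import cv2,numpy as np
s=env.read_state();print(s)
for n in("scene","top"):
    im=cams.camera(n);cv2.imwrite(f"pics/{n}0.png",im[:,:,::-1])
    i=cams.camera_info(n);print(n,i)
E
```

```text
pics
{'t': 0.0, 'joints': array([59.43967805, 24.93604121,  1.43148457, 90.19056272, -0.66439034,
       64.97313632, -4.3015749 ]), 'qd': array([-0.08392341, -0.0634762 , -0.02676538,  0.03778713, -0.04336496,
        0.00055338,  0.02154333]), 'joint_torque': array([ 1.26430456e-03, -6.70472503e+01,  1.02537911e+00, -3.16208482e+01,
        1.53707602e-02,  1.25931285e-02, -2.31232718e-06]), 'eef_pos': array([ 0.26084948, -0.56769708,  0.40392047]), 'orientation': array([[ 9.08663973e-01,  4.17527413e-01, -8.02217275e-04],
       [ 4.17528155e-01, -9.08662939e-01,  1.37952502e-03],
       [-1.52955594e-04, -1.58847299e-03, -9.99998727e-01]]), 'ft_force': array([ 9.42123210e-02, -1.29850812e-01, -6.27307962e-05]), 'wrist_torque': array([ 0.01973504,  0.01482989, -0.01876631]), 'grip_force': 0.0, 'finger_gap': 0.9993977744154494}
scene {'camera_matrix': array([[417.53216996,   0.        , 283.77381851],
       [  0.        , 417.53216996, 208.36351334],
       [  0.        ,   0.        ,   1.        ]]), 'dist': array([-0.02452635,  0.        ,  0.        ,  0.        ,  0.        ]), 'R': array([[-0.74292117,  0.66919756,  0.01558101],
       [ 0.4997614 ,  0.57000342, -0.65217686],
       [-0.44531639, -0.4767292 , -0.75790671]]), 't': array([ 0.42890027, -0.26923127,  1.25693546])}
top {'camera_matrix': array([[427.09734012,   0.        , 286.58461722],
       [  0.        , 427.09734012, 216.99462385],
       [  0.        ,   0.        ,   1.        ]]), 'dist': array([-0.07064026,  0.        ,  0.        ,  0.        ,  0.        ]), 'R': array([[-0.01865485, -0.99980571,  0.00636633],
       [-0.99254696,  0.01775173, -0.12056285],
       [ 0.12042641, -0.00856796, -0.99268528]]), 't': array([0.04592724, 0.60110726, 1.19166364])}
```

View pics/scene0.png

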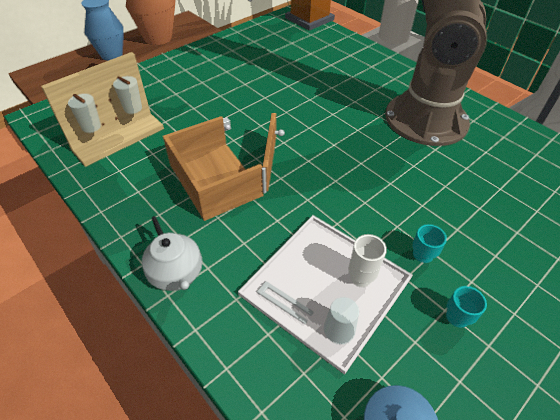

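View pics/top0.png

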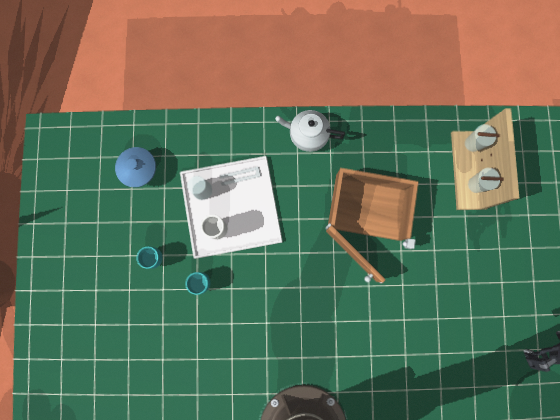

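The scene picture shows the caddy with its door open (door edge near 277,120), the tray with the white cups at (368,258), the glass at (342,318) and the tongs at (285,300). In the top picture the cup rim is at (213,227), the glass at (199,187), the caddy corners at about (341,169), (417,181) and (328,228), the door from (328,228) to (382,280), and the catch at (409,243).

```bash
python3 - <<'E'
import cv2,numpy as np
im=cv2.imread("pics/top0.png")
a=cv2.resize(im[155:295,320:430],None,fx=4,fy=4,interpolation=cv2.INTER_CUBIC)
b=cv2.resize(im[170:250,180:265],None,fx=4,fy=4,interpolation=cv2.INTER_CUBIC)
c=np.zeros((560,780,3),np.uint8);c[:560,:440]=a;c[:320,440:780]=b
for k in range(0,780,40):
    cv2.putText(c,str(320+k//4 if k<440 else 180+(k-440)//4),(k,555),0,.35,(0,255,255));c[535:542,k]=255
for k in range(0,560,40):
    cv2.putText(c,str(155+k//4),(0,k+4),0,.35,(0,255,255));cv2.putText(c,str(170+k//4),(440,k+4),0,.35,(0,0,255))
cv2.imwrite("pics/crop.png",c)
E
```

```text
(no output)
```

View pics/crop.png

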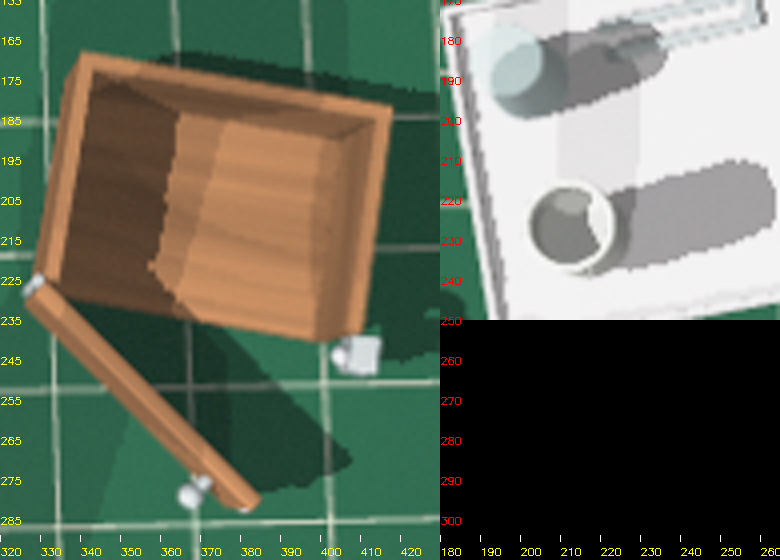

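The enlarged crop gives the cup rim centre at (213.3,226.8). The caddy's top corners are (340.5,168), (418,181.8) and (411,239). The hinge is at (328.2,226.2), the door's far end at (380,282)-(385,279), and the catch housing around (410,243).

```bash
cat >h.py <<'E'
from bench import env,cams
import cv2,numpy as np
def ray(n,px,z):
    i=cams.camera_info(n)
    u=cv2.undistortPoints(np.array([[px]],float),i["camera_matrix"],i["dist"])[0,0]
    R,t=i["R"],i["t"];c=-R.T@t;d=R.T@[u[0],u[1],1]
    return c+d*(z-c[2])/d[2]
def proj(n,X):
    i=cams.camera_info(n)
    return cv2.projectPoints(np.array([X],float),cv2.Rodrigues(i["R"])[0],i["t"],i["camera_matrix"],i["dist"])[0][0,0]
E
python3 - <<'E'
from h import *
P=lambda px,z:ray("top",px,z)[:2]
r=lambda a:np.round(a,4)
cup=P((213.3,226.8),.117);print("cup",r(cup), "scene px",proj("scene",[*cup,.117]))
BL,BR,FR,H=P((340.5,168),.1),P((418,181.8),.1),P((411,239.5),.1),P((328.2,226.2),.1)
print("BL BR FR H",r(BL),r(BR),r(FR),r(H),"lens",[r(np.linalg.norm(a)) for a in(BL-BR,BR-FR,BL-H)])
d=BL-BR;print("yaw from back",np.degrees(np.arctan2(-d[0],d[1])))
d=BR-FR;print("yaw from side",np.degrees(np.arctan2(d[1],d[0])))
d=BL-H;print("yaw from L side",np.degrees(np.arctan2(d[1],d[0])))
o1,o2=P((327,230.5),.098),P((380,282.5),.098);print("door outer",r(o1),r(o2),np.linalg.norm(o1-o2),"dir",np.degrees(np.arctan2(*(o2-o1)[::-1])))
i1,i2=P((332,225.5),.098),P((385,279),.098);print("door inner",r(i1),r(i2),"dir",np.degrees(np.arctan2(*(i2-i1)[::-1])))
print("glass top",r(P((198.3,185),.088)),"base",r(P((202,192),.01)))
print("tray corners",[r(P(p,.014)) for p in((181,172),(267,157),(281,242),(195,256))])
print("knob",r(P((367.5,279),.056)))
print("catch",r(P((404,244),.075)))
E
```

```text
cup [0.5691 0.2325] scene px [368.58347502 245.39329198]
BL BR FR H [ 0.7282 -0.1164] [ 0.6861 -0.3314] [ 0.5262 -0.3029] [ 0.5669 -0.0773] lens [np.float64(0.219), np.float64(0.1624), np.float64(0.166)]
yaw from back -11.089799119434199
yaw from side -10.106985650339324
yaw from L side -13.652735134171854
door outer [ 0.5554 -0.0738] [ 0.4119 -0.2131] 0.19987496849820416 dir -135.84874253301498
door inner [ 0.5688 -0.0879] [ 0.421  -0.2271] dir -136.7251568548612
glass top [0.6897 0.2795] base [0.6841 0.2839]
tray corners [array([0.745 , 0.3464]), array([0.7858, 0.0898]), array([0.5316, 0.0523]), array([0.4953, 0.3027])]
knob [ 0.4209 -0.1877]
catch [ 0.5156 -0.29  ]
```

Emit:
carry_out(
  rows=[
    [1.5,3.8,0,0,0,0,1],
    [3,7.6,0,0,0,0,1],
    [4.5,11.4,0,0,0,0,1],
    [6,15.2,0,0,0,0,1],
    [7.5,19,0,0,0,0,1],
    [9,22.8,0,0,0,0,1],
    [10.5,26.6,0,0,0,0,1],
    [12,30.4,0,0,0,0,1],
    [13.5,34.2,0,0,0,0,1],
    [15,38,0,0,0,0,1],
  ],
)

```text
t: 0.93
eef_pos: [0.411, -0.186, 0.4047]
orientation: [[0.909, 0.417, -0.0], [0.417, -0.909, -0.0], [-0.0, 0.0, -1.0]]
ft_force: [1.4, -0.3, -0.5]
finger_gap: 1.0
grip_force: 0.0
```

Emit:
carry_out(
  rows=[
    [1.5,3.8,0,0,0,0,1],
    [3,7.6,0,0,0,0,1],
    [4.5,11.4,0,0,0,0,1],
    [6,15.2,0,0,0,0,1],
    [7.5,19,0,0,0,0,1],
    [9,22.8,0,0,0,0,1],
    [10.5,26.6,0,0,0,0,1],
    [12,30.4,0,0,0,0,1],
    [13.5,34.2,0,0,0,0,1],
    [15,38,0,0,0,0,1],
  ],
)

```text
t: 1.77
eef_pos: [0.5613, 0.1939, 0.4044]
orientation: [[0.909, 0.417, -0.001], [0.417, -0.909, -0.0], [-0.001, 0.0, -1.0]]
ft_force: [1.0, -0.6, 0.0]
finger_gap: 1.001
grip_force: 0.0
```

Emit:
carry_out(
  rows=[
    [0.8,4,0,0,0,0,1],
    [0.8,4,0,0,0,0,1],
    [0.8,4,0,0,0,0,1],
    [0.8,4,0,0,0,0,1],
    [0.8,4,0,0,0,0,1],
    [0.8,4,0,0,0,0,1],
    [0.8,4,0,0,0,0,1],
    [0.8,4,0,0,0,0,1],
    [0.8,4,0,0,0,0,1],
    [0.8,4,0,0,0,0,1],
  ],
)

```text
t: 2.6
eef_pos: [0.569, 0.2317, 0.4049]
orientation: [[0.909, 0.417, 0.0], [0.417, -0.909, -0.0], [0.0, 0.0, -1.0]]
ft_force: [-0.2, 0.3, -0.1]
finger_gap: 1.001
grip_force: 0.0
```

```bash
cat >>h.py <<'E'
def wrist():
    s=env.read_state();im=cams.camera("wrist");return s,im
def wray(s,px,z):
    i=cams.camera_info("wrist")
    u=cv2.undistortPoints(np.array([[px]],float),i["camera_matrix"],i["dist"])[0,0]
    T=np.eye(4);T[:3,:3]=s["orientation"];T[:3,3]=s["eef_pos"];T=T@i["hand_eye"]
    d=T[:3,:3]@[u[0],u[1],1];c=T[:3,3];return c+d*(z-c[2])/d[2]
E
python3 - <<'E'
from h import *
s,im=wrist();print(s["eef_pos"],s["joints"],s["t"],s["orientation"][:,2]);cv2.imwrite("pics/w1.png",im[:,:,::-1])
E
```

```text
[0.56899951 0.23173565 0.40486901] [ -12.05080889   25.80220163  -21.96393034   90.21812974   10.27613776
   65.96895928 -101.58010043] 2.6 [ 2.02497077e-04 -2.99657192e-05 -9.99999979e-01]
```

View pics/w1.png

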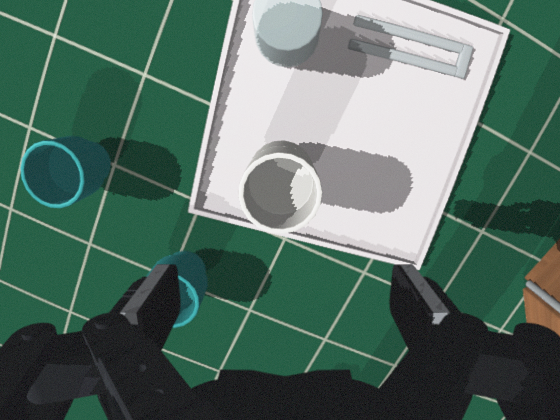

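The wrist view shows the cup rim centred at (280,193). A turquoise cup sits at (178,290), partly behind the left finger, so I'll check clearance to it.

```bash
python3 - <<'E'
from h import *
s=env.read_state()
f=lambda p,z:np.round(wray(s,p,z),4)
print(f((280,193),.117),f((239.5,193),.117),f((321,193),.117))
print("turq top cam",ray("top",(196.5,283),.07),ray("top",(148,257.5),.07), "wrist",f((178,295),.07))
print("glass",f((287,22),.088),f((287,40),.005))
E
```

```text
[0.5727 0.2377 0.117 ] [0.5603 0.2646 0.117 ] [0.5852 0.2104 0.117 ]
turq top cam [0.41914687 0.28664035 0.07      ] [0.49121394 0.42259723 0.07      ] wrist [0.4295 0.2804 0.07  ]
glass [0.6857 0.2839 0.088 ] [0.6862 0.2835 0.005 ]
```

Emit:
carry_out(
  rows=[
    [0.1,0.1,-2,0,0,0,1],
    [0.2,0.3,-5,0,0,0,1],
    [0.3,0.4,-8,0,0,0,1],
    [0.3,0.4,-10,0,0,0,1],
    [0.3,0.4,-12,0,0,0,1],
    [0.3,0.4,-13.5,0,0,0,1],
    [0.3,0.4,-14.7,0,0,0,1],
    [0.3,0.4,-15.4,0,0,0,1],
    [0.3,0.4,-15.4,0,0,0,1],
    [0.3,0.4,-15.4,0,0,0,1],
  ],
)

```text
t: 3.48
eef_pos: [0.5721, 0.2362, 0.2511]
orientation: [[0.909, 0.418, 0.0], [0.418, -0.909, 0.0], [0.0, 0.0, -1.0]]
ft_force: [-0.4, -0.3, 0.1]
finger_gap: 1.002
grip_force: 0.0
```

Emit:
carry_out(
  rows=[
    [0,0,0,0,0,0,0.6],
    [0,0,0,0,0,0,0.5],
    [0,0,0,0,0,0,0.4],
    [0,0,0,0,0,0,0.3],
    [0,0,0,0,0,0,0.2],
    [0,0,0,0,0,0,0],
    [0,0,0,0,0,0,0],
    [0,0,0,0,0,0,0],
    [0,0,0,0,0,0,0],
    [0,0,0,0,0,0,0],
  ],
  force=35,
)

```text
t: 4.32
eef_pos: [0.5724, 0.2365, 0.2522]
orientation: [[0.909, 0.418, 0.002], [0.418, -0.909, 0.001], [0.002, -0.0, -1.0]]
ft_force: [-0.2, 0.8, 6.8]
finger_gap: 0.729
grip_force: 37.9
```

```bash
python3 - <<'E'
from h import *
s,im=wrist();print(s["eef_pos"],s["t"],s["finger_gap"],s["grip_force"])
sc=cams.camera("scene")
c=np.zeros((420,760,3),np.uint8);c[:,:560]=im;c[:200,560:]=sc[170:370,300:500]
cv2.imwrite("pics/w2.png",c[:,:,::-1])
E
```

```text
[0.57235305 0.23648057 0.25216339] 4.3167 0.7294006934724446 37.87848349660635
```

View pics/w2.png

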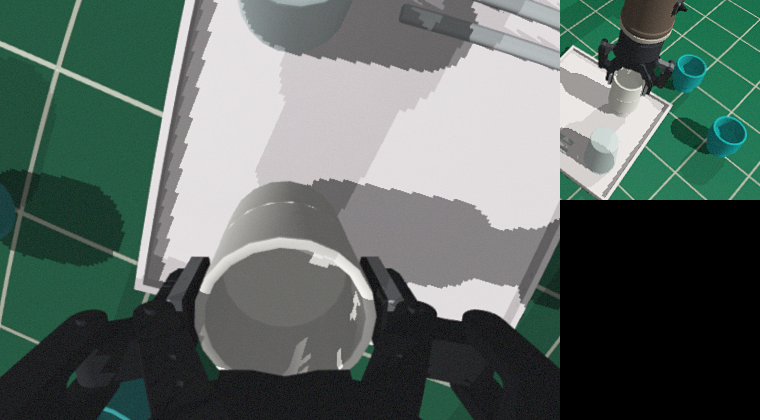

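The cup is gripped between the pads at 62 mm opening, and the lower cup and glass are unmoved. Lifting straight up.

Emit:
carry_out(
  rows=[
    [0,0,0.5,0,0,0,0],
    [0,0,1.2,0,0,0,0],
    [0,0,2,0,0,0,0],
    [0,0,3,0,0,0,0],
    [0,0,4.2,0,0,0,0],
    [0,0,5.6,0,0,0,0],
    [0,0,7.2,0,0,0,0],
    [0,0,9,0,0,0,0],
    [0,0,11,0,0,0,0],
    [0,0,12,0,0,0,0],
  ],
)

```text
t: 5.25
eef_pos: [0.5723, 0.2364, 0.3743]
orientation: [[0.909, 0.418, 0.003], [0.418, -0.909, 0.002], [0.004, -0.0, -1.0]]
ft_force: [0.9, 0.7, -0.4]
finger_gap: 0.724
grip_force: 38.4
```

Emit:
carry_out(
  rows=[
    [0.1,-0.8,0,0,0,0,0],
    [0.3,-2.4,0,0,0,0,0],
    [0.5,-4.8,0,0,0,0,0],
    [0.8,-7.6,0,0,0,0,0],
    [1.1,-10.4,0,0,0,0,0],
    [1.4,-13.2,0,0,0,0,0],
    [1.7,-16,0,0,0,0,0],
    [2,-18.8,0,0,0,0,0],
    [2.3,-21.6,0,0,0,0,0],
    [2.6,-24.4,0,0,0,0,0],
  ],
)

```text
t: 6.08
eef_pos: [0.5975, -0.0101, 0.3698]
orientation: [[0.909, 0.417, -0.001], [0.417, -0.909, -0.0], [-0.001, -0.0, -1.0]]
ft_force: [0.3, 1.3, -0.9]
finger_gap: 0.729
grip_force: 38.4
```

Emit:
carry_out(
  rows=[
    [0.3,-2.8,0,0,0,0,0],
    [0.6,-5.6,0,0,0,0,0],
    [0.9,-8.4,0,0,0,0,0],
    [1.2,-11.2,0,0,0,0,0],
    [1.5,-14,0,0,0,0,0],
    [1.8,-16.4,0,0,0,0,0],
    [2.1,-18.4,0,0,0,0,0],
    [2.3,-19.6,0,0,0,0,0],
    [2.4,-20,0,0,0,0,0],
    [2.4,-20,0,0,0,0,0],
  ],
)

```text
t: 6.92
eef_pos: [0.6217, -0.2088, 0.37]
orientation: [[0.909, 0.416, -0.001], [0.416, -0.909, 0.0], [-0.001, -0.001, -1.0]]
ft_force: [1.2, 0.2, -0.5]
finger_gap: 0.725
grip_force: 38.5
```

```bash
python3 - <<'E'
from h import *
s,im=wrist();print(s["eef_pos"],s["t"],s["finger_gap"],s["grip_force"])
sc=cams.camera("scene");tp=cams.camera("top")
c=np.zeros((420,800,3),np.uint8);c[:,:300]=sc[:,130:430]
c[:,300:800]=cv2.resize(tp[130:298,180:380+0],(500,420)) 
c[:,300:800]=cv2.resize(tp[140:308,220:420],(500,420))
cv2.imwrite("pics/p3.png",c[:,:,::-1])
E
```

```text
[ 0.62170142 -0.20879123  0.36998875] 6.9167 0.7252066313056844 38.46396278589964
```

View pics/p3.png

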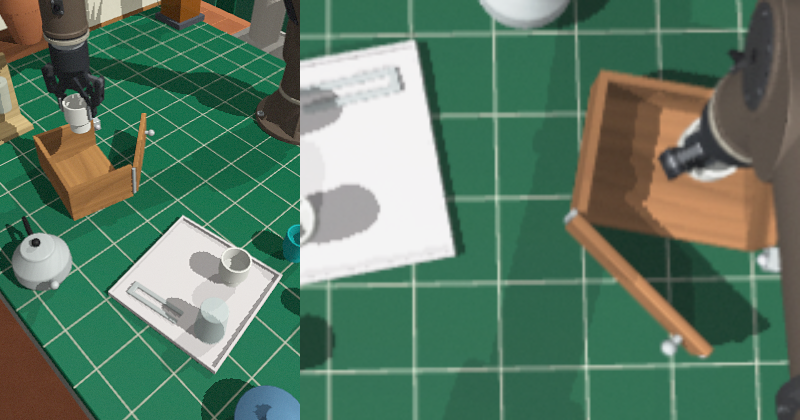

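The scene view shows the cup held over the caddy, with the lower cup still standing on the tray. Lowering now.

Emit:
carry_out(
  rows=[
    [0,0,-1,0,0,0,0],
    [0,0,-3,0,0,0,0],
    [0,0,-5.5,0,0,0,0],
    [0,0,-8,0,0,0,0],
    [0,0,-10.5,0,0,0,0],
    [0,0,-12.5,0,0,0,0],
    [0,0,-13.8,0,0,0,0],
    [0,0,-14.5,0,0,0,0],
    [0,0,-14.8,0,0,0,0],
    [0,0,-14.9,0,0,0,0],
  ],
)

```text
t: 7.9
eef_pos: [0.6222, -0.2076, 0.2218]
orientation: [[0.908, 0.418, 0.0], [0.418, -0.908, 0.0], [0.0, 0.0, -1.0]]
ft_force: [-0.5, -0.5, -0.7]
finger_gap: 0.724
grip_force: 38.5
```

Emit:
carry_out(
  rows=[
    [0,0,-0.1,0,0,0,0],
    [0,0,-0.1,0,0,0,0],
    [0,0,-0.2,0,0,0,0],
    [0,0,-0.2,0,0,0,0],
    [0,0,-0.3,0,0,0,0],
    [0,0,-0.3,0,0,0,0],
    [0,0,-0.3,0,0,0,0],
    [0,0,-0.3,0,0,0,0],
    [0,0,-0.3,0,0,0,0],
    [0,0,-0.3,0,0,0,0],
  ],
)

```text
t: 8.73
eef_pos: [0.622, -0.2079, 0.2187]
orientation: [[0.909, 0.418, 0.0], [0.418, -0.909, -0.0], [0.0, 0.0, -1.0]]
ft_force: [0.4, -1.0, -1.7]
finger_gap: 0.73
grip_force: 38.5
```

Emit:
carry_out(
  rows=[
    [0,0,-0.05,0,0,0,0],
    [0,0,-0.1,0,0,0,0],
    [0,0,-0.1,0,0,0,0],
    [0,0,-0.15,0,0,0,0],
    [0,0,-0.15,0,0,0,0],
    [0,0,-0.2,0,0,0,0],
    [0,0,-0.2,0,0,0,0],
    [0,0,-0.2,0,0,0,0],
    [0,0,-0.2,0,0,0,0],
    [0,0,-0.2,0,0,0,0],
  ],
)

```text
t: 9.57
eef_pos: [0.622, -0.2079, 0.2172]
orientation: [[0.909, 0.418, 0.0], [0.418, -0.909, -0.0], [0.0, 0.0, -1.0]]
ft_force: [-1.9, 0.1, 6.5]
finger_gap: 0.729
grip_force: 38.9
```

Contact with the floor at the predicted height (6.5 N up). Releasing, then rising.

Emit:
carry_out(
  rows=[
    [0,0,0,0,0,0,0.55],
    [0,0,0,0,0,0,0.6],
    [0,0,0,0,0,0,0.7],
    [0,0,0,0,0,0,0.8],
    [0,0,0,0,0,0,0.9],
    [0,0,0,0,0,0,1],
    [0,0,0,0,0,0,1],
    [0,0,0,0,0,0,1],
    [0,0,0,0,0,0,1],
    [0,0,0,0,0,0,1],
  ],
)

```text
t: 10.4
eef_pos: [0.622, -0.2079, 0.2167]
orientation: [[0.909, 0.418, -0.0], [0.418, -0.909, -0.0], [-0.0, -0.0, -1.0]]
ft_force: [-0.4, 0.2, 0.2]
finger_gap: 0.999
grip_force: 0.0
```

Emit:
carry_out(
  rows=[
    [0,0,1,0,0,0,1],
    [0,0,2.5,0,0,0,1],
    [0,0,4.5,0,0,0,1],
    [0,0,7,0,0,0,1],
    [0,0,9.5,0,0,0,1],
    [0,0,12,0,0,0,1],
    [0,0,14.5,0,0,0,1],
    [0,0,16,0,0,0,1],
    [0,0,17,0,0,0,1],
    [0,0,17,0,0,0,1],
  ],
)

```text
t: 11.23
eef_pos: [0.6224, -0.2079, 0.3897]
orientation: [[0.909, 0.417, 0.004], [0.417, -0.909, -0.001], [0.003, 0.003, -1.0]]
ft_force: [0.7, 0.1, 0.6]
finger_gap: 0.996
grip_force: 0.0
```

```bash
python3 - <<'E'
from h import *
s,im=wrist();print(s["eef_pos"],s["t"],s["finger_gap"],s["grip_force"])
sc=cams.camera("scene")
c=np.zeros((420,800,3),np.uint8);c[:,:560]=im;c[:,560:]=cv2.resize(sc[90:230,150:230],(240,420))
cv2.imwrite("pics/p4.png",c[:,:,::-1])
E
```

```text
[ 0.62240071 -0.20789143  0.38970831] 11.2333 0.9957132002600441 0.0
```

View pics/p4.png

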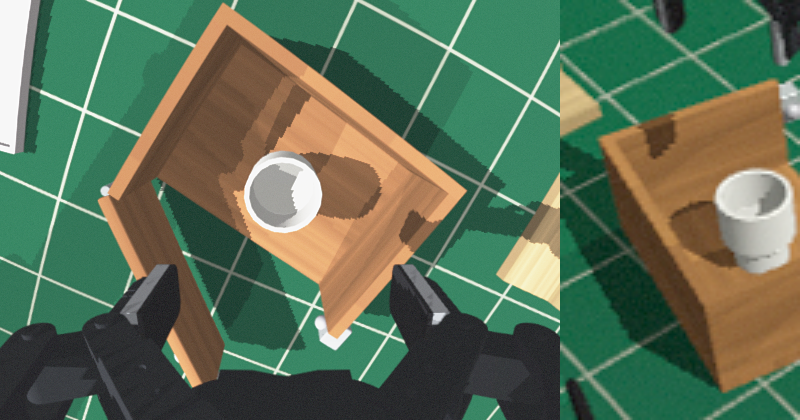

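The cup stands upright in the caddy (rim at (283,192)), with the caddy corners at (224,4), (466,190) and the hinge at (105,193). The door is still open. Now working out the push arc.

```bash
cat > arc.py <<'E'
import numpy as np
C=np.array([.628,-.209]);yaw=np.radians(-11)
def fr(a): c,s=np.cos(a),np.sin(a);return np.array([c,s]),np.array([-s,c])
X,Y=fr(yaw);H=C-.08*X+.11*Y
def face(th,r=.13,off=0):
    x,y=fr(yaw-th);return H-r*y-(.012+off)*x
E
python3 - <<'E'
from h import *;from arc import *
s=env.read_state();f=lambda p,z:np.round(wray(s,p,z),4)
cup=f((283,192),.082);print("cup",cup[:2],"local",(cup[:2]-C)@X,(cup[:2]-C)@Y)
bl,br,h=f((224,4),.1),f((466,190),.1),f((105,191),.1)
d=bl-br;print(bl,br,"hinge",h,"yaw",np.degrees(np.arctan2(-d[0],d[1])),np.linalg.norm(d),"C est",(bl+br)[:2]/2-.08*X)
print("H",H,"joints",s["joints"])
tp=cams.camera("top")
yc=fr(yaw)
# tool-centre targets incl. 11 mm half width
for th in(.61,.45,.3,.2,.12,.08,.04,.02,0):
    print(th,np.round(face(th,.13,.011+(.03 if th==.61 else 0)),4))
E
```

```text
cup [ 0.6231 -0.2054] local -0.005496885582249128 0.00259889378306651
[ 0.7261 -0.1161  0.1   ] [ 0.6856 -0.3265  0.1   ] hinge [ 0.5729 -0.0828  0.1   ] yaw -10.895626964567176 0.21426247921649746 C est [ 0.62731983 -0.20603528]
H [ 0.57045881 -0.08575629] joints [ 24.57407349  29.78881599 -16.65347159  85.64954968   8.98185235
  65.89068519 -58.995111  ]
0.61 [ 0.4402 -0.138 ]
0.45 [ 0.4742 -0.1761]
0.3 [ 0.4888 -0.1895]
0.2 [ 0.4995 -0.1971]
0.12 [ 0.5087 -0.2024]
0.08 [ 0.5134 -0.2048]
0.04 [ 0.5182 -0.207 ]
0.02 [ 0.5206 -0.208 ]
0 [ 0.5231 -0.209 ]
```

Emit:
carry_out(
  rows=[
    [-1.5,0.6,0,0,0,-0.12,0.5],
    [-3.5,1.4,0,0,0,-0.24,0],
    [-5.5,2.2,0,0,0,-0.36,-0.5],
    [-7.5,3,0,0,0,-0.48,-1],
    [-9.5,3.8,0,0,0,-0.6,-1],
    [-11.5,4.6,0,0,0,-0.72,-1],
    [-13.5,5.4,0,0,0,-0.84,-1],
    [-15.5,6.2,0,0,0,-0.96,-1],
    [-17.5,7,0,0,0,-1.08,-1],
    [-18.9,7.7,0,0,0,-1.19,-1],
  ],
)

```text
t: 12.22
eef_pos: [0.4308, -0.1305, 0.3853]
orientation: [[0.721, -0.693, -0.003], [-0.693, -0.721, 0.001], [-0.003, 0.002, -1.0]]
ft_force: [0.6, -0.2, -0.9]
finger_gap: -0.0
grip_force: 0.0
```

Emit:
carry_out(
  rows=[
    [0,0,0,0,0,-0.05,-1],
    [0,0,-1,0,0,-0.05,-1],
    [0,0,-3,0,0,-0.05,-1],
    [0,0,-6,0,0,-0.05,-1],
    [0,0,-9,0,0,-0.05,-1],
    [0,0,-12,0,0,-0.05,-1],
    [0,0,-14.5,0,0,-0.05,-1],
    [0,0,-16,0,0,-0.05,-1],
    [0,0,-16.7,0,0,-0.05,-1],
    [0,0,-16.7,0,0,-0.05,-1],
  ],
)

```text
t: 13.05
eef_pos: [0.432, -0.1307, 0.2178]
orientation: [[0.69, -0.724, -0.005], [-0.724, -0.69, 0.001], [-0.004, 0.003, -1.0]]
ft_force: [-1.1, 0.7, -0.3]
finger_gap: 0.005
grip_force: 0.0
```

```bash
python3 - <<'E'
from h import *;from arc import *
s=env.read_state();p=s["eef_pos"];print(p,s["joints"],s["t"],s["ft_force"],s["orientation"][:,1])
for th in(.61,.5,.4,.3,.2,.15,.1,.08,.06,.04,.02,0):
    print(th,np.round((face(th,.13,.011)-p[:2])*100,2),.61-th)
im=cams.camera("scene");cv2.imwrite("pics/p5.png",cv2.resize(im[70:230,120:340],None,fx=3,fy=3)[:,:,::-1])
E
```

```text
[ 0.43196191 -0.13070058  0.2177749 ] [  13.95519488   24.78315893   -4.99682487  124.61005324    4.04858456
   31.01735597 -130.42343573] 13.05 [-1.13238024  0.67557763 -0.33740433] [-0.72367379 -0.69013703  0.00266854]
0.61 [ 2.91 -2.89] 0.0
0.5 [ 3.78 -4.05] 0.10999999999999999
0.4 [ 4.69 -5.01] 0.20999999999999996
0.3 [ 5.68 -5.88] 0.31
0.2 [ 6.76 -6.64] 0.41
0.15 [ 7.32 -6.98] 0.45999999999999996
0.1 [ 7.9  -7.29] 0.51
0.08 [ 8.14 -7.41] 0.53
0.06 [ 8.38 -7.52] 0.55
0.04 [ 8.62 -7.63] 0.57
0.02 [ 8.87 -7.73] 0.59
0 [ 9.11 -7.83] 0.61
```

View pics/p5.png

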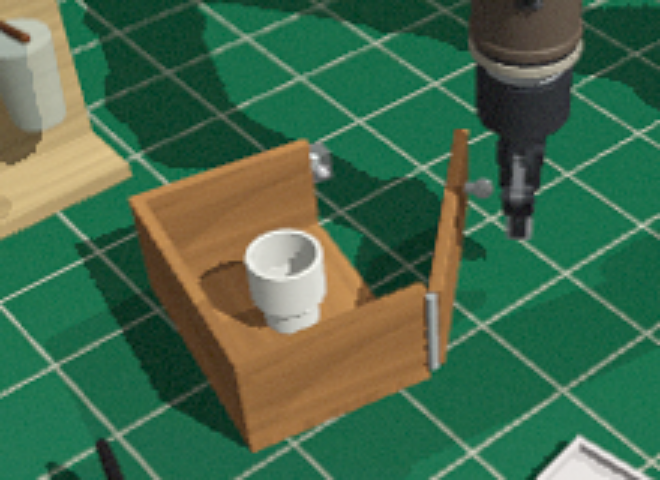

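The closed fingertip is in front of the door, clear of the knob, and the cup stands upright inside. Sweeping along the arc.

Emit:
carry_out(
  rows=[
    [1.5,-1.5,0.4,0,0,0,-1],
    [2.9,-2.9,0.4,0,0,0,-1],
    [3.4,-3.5,0.4,0,0,0.05,-1],
    [3.8,-4,0.4,0,0,0.11,-1],
    [4.2,-4.5,0.4,0,0,0.16,-1],
    [4.7,-5,0.4,0,0,0.21,-1],
    [5.2,-5.4,0.4,0,0,0.26,-1],
    [5.7,-5.9,0.4,0,0,0.31,-1],
    [6.2,-6.3,0.4,0,0,0.36,-1],
    [6.8,-6.6,0.4,0,0,0.41,-1],
  ],
)

```text
t: 13.93
eef_pos: [0.5012, -0.1975, 0.225]
orientation: [[0.922, -0.387, 0.001], [-0.387, -0.922, -0.001], [0.001, 0.0, -1.0]]
ft_force: [-1.4, -0.2, -1.0]
finger_gap: -0.0
grip_force: 0.0
```

Emit:
carry_out(
  rows=[
    [0.2,-0.1,0,0,0,0.02,-1],
    [0.4,-0.2,0,0,0,0.04,-1],
    [0.6,-0.4,0,0,0,0.05,-1],
    [0.8,-0.5,0,0,0,0.07,-1],
    [1,-0.6,0,0,0,0.09,-1],
    [1.1,-0.65,0,0,0,0.1,-1],
    [1.2,-0.7,0,0,0,0.11,-1],
    [1.3,-0.75,0,0,0,0.12,-1],
    [1.3,-0.75,0,0,0,0.12,-1],
    [1.3,-0.75,0,0,0,0.12,-1],
  ],
)

```text
t: 14.77
eef_pos: [0.5138, -0.2044, 0.2236]
orientation: [[0.961, -0.276, -0.0], [-0.276, -0.961, 0.0], [-0.001, 0.0, -1.0]]
ft_force: [-1.4, 0.3, -0.9]
finger_gap: -0.001
grip_force: 0.0
```

Emit:
carry_out(
  rows=[
    [0.1,-0.05,0,0,0,0.01,-1],
    [0.15,-0.1,0,0,0,0.015,-1],
    [0.2,-0.1,0,0,0,0.02,-1],
    [0.25,-0.1,0,0,0,0.02,-1],
    [0.3,-0.15,0,0,0,0.025,-1],
    [0.35,-0.15,0,0,0,0.03,-1],
    [0.4,-0.2,0,0,0,0.035,-1],
    [0.45,-0.2,0,0,0,0.04,-1],
    [0.5,-0.2,0,0,0,0.045,-1],
    [0.5,-0.2,0,0,0,0.045,-1],
  ],
)

```text
t: 15.6
eef_pos: [0.5185, -0.2065, 0.2234]
orientation: [[0.973, -0.232, -0.001], [-0.232, -0.973, 0.0], [-0.001, 0.0, -1.0]]
ft_force: [-3.6, 0.6, -2.3]
finger_gap: -0.002
grip_force: 0.0
```

Emit:
carry_out(
  rows=[
    [0.05,0,0,0,0,0.005,-1],
    [0.1,0,0,0,0,0.01,-1],
    [0.15,-0.05,0,0,0,0.015,-1],
    [0.2,-0.05,0,0,0,0.02,-1],
    [0.25,-0.05,0,0,0,0.02,-1],
    [0.3,-0.1,0,0,0,0.025,-1],
    [0.35,-0.1,0,0,0,0.03,-1],
    [0.4,-0.1,0,0,0,0.03,-1],
    [0.4,-0.1,0,0,0,0.03,-1],
    [0.4,-0.1,0,0,0,0.03,-1],
  ],
)

```text
t: 16.43
eef_pos: [0.5228, -0.2074, 0.2237]
orientation: [[0.979, -0.203, -0.0], [-0.203, -0.979, 0.0], [-0.0, 0.0, -1.0]]
ft_force: [-4.8, 0.9, 1.4]
finger_gap: -0.004
grip_force: 0.0
```

Emit:
carry_out(
  rows=[
    [0.05,0,0,0,0,0,-1],
    [0.1,0,0,0,0,0,-1],
    [0.15,0,0,0,0,0,-1],
    [0.2,-0.05,0,0,0,0,-1],
    [0.25,-0.05,0,0,0,0,-1],
    [0.3,-0.05,0,0,0,0,-1],
    [0.3,-0.05,0,0,0,0,-1],
    [0.3,-0.05,0,0,0,0,-1],
    [0.3,-0.05,0,0,0,0,-1],
    [0.3,-0.05,0,0,0,0,-1],
  ],
)

```text
t: 17.27
eef_pos: [0.5237, -0.2075, 0.223]
orientation: [[0.979, -0.203, -0.006], [-0.203, -0.979, 0.001], [-0.006, 0.0, -1.0]]
ft_force: [-11.5, 3.3, 5.5]
finger_gap: -0.004
grip_force: 0.0
```

Advance has stalled and the force rose to 11.5 N, so the door is on its stop. Backing off straight out of the face, then up.

Emit:
carry_out(
  rows=[
    [-0.3,0.1,0,0,0,0,-1],
    [-0.8,0.2,0,0,0,0,-1],
    [-1.5,0.3,0,0,0,0,-1],
    [-2.5,0.5,0,0,0,0,-1],
    [-3.5,0.7,0,0,0,0,-1],
    [-4.5,0.9,0,0,0,0,-1],
    [-5.5,1.1,0,0,0,0,-1],
    [-6,1.2,2,0,0,0,-1],
    [-6,1.2,5,0,0,0,-1],
    [-6,1.2,8,0,0,0,-1],
  ],
)

```text
t: 18.1
eef_pos: [0.4644, -0.1956, 0.304]
orientation: [[0.979, -0.203, -0.003], [-0.203, -0.979, 0.001], [-0.003, -0.0, -1.0]]
ft_force: [0.7, -1.1, 0.8]
finger_gap: -0.001
grip_force: 0.0
```

Emit:
carry_out(
  rows=[
    [-1,2,3,0,0,0,-1],
    [-2,4,6,0,0,0,-1],
    [-3,7,8,0,0,0,-1],
    [-4,10,8,0,0,0,-1],
    [-4,13,8,0,0,0,-1],
    [-4,16,8,0,0,0,-1],
    [-4,19,8,0,0,0,-1],
    [-4,20,8,0,0,0,-1],
    [-4,20,8,0,0,0,-1],
    [-4,20,8,0,0,0,-1],
  ],
)

```text
t: 18.93
eef_pos: [0.4254, 0.0042, 0.3836]
orientation: [[0.979, -0.201, 0.0], [-0.201, -0.979, -0.001], [0.0, 0.001, -1.0]]
ft_force: [0.6, -1.0, -0.7]
finger_gap: -0.0
grip_force: 0.0
```

```bash
python3 - <<'E'
from h import *
s=env.read_state();print(s["eef_pos"],s["t"],s["ft_force"])
tp=cams.camera("top");sc=cams.camera("scene")
c=np.zeros((420,800,3),np.uint8);c[:,:400]=cv2.resize(tp[160:265,320:420],(400,420));c[:,400:]=sc[:,100:500]
cv2.imwrite("pics/p6.png",c[:,:,::-1])
E
```

```text
[0.42536659 0.00418379 0.38364221] 18.9333 [ 0.61506958 -0.964584   -0.6591536 ]
```

View pics/p6.png

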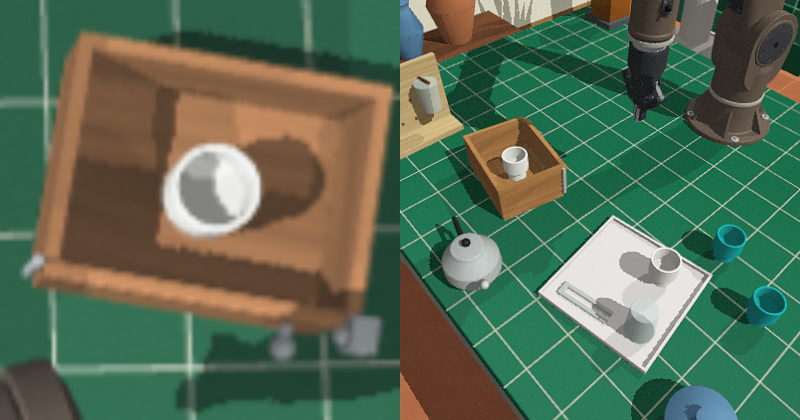

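The top view shows the door flush against the caddy's front, with its free end at (345,330) inside the catch nose. The cup is upright inside, and the lower cup, glass and tongs are in place. Handing in.

```bash
python3 -c "
from bench import order
print(order.hand_in())"
```

```text
the job is handed in; nothing more can be done
None
```

I handed the job in at about 19 s of the 54 s allowed. The last pictures showed the top cup upright in the caddy, the door shut after the arm backed off, and the lower cup, glass and tongs still in place; the hand-in gave no verdict.

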